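# Add a flask to the clamped row of an imaging frame

## Robot

A 6-joint arm with a two-finger parallel gripper is mounted at the origin on a cart in front of the work surface, level with it; the furniture and walls round the work are solid. World frame = base frame: x ahead of the robot, y to its left, z up, the work surface at z = 0. Lengths are in m, angles in rad, forces in N, time in s.
With the tool pointing down it reaches from about 0.375 to 0.975 m from the base axis. Payload 3.8 kg.
Tool frame: the origin (TCP) lies at the very end of the fingers, on their centre line; the grasp point (between the pads) lies bot.hold_point_z behind it (bot.hold_point_z is the distance from the TCP to the grasp point, in m); z points along the fingers, y is the line along which they close (so a half turn about z gives the same grasp; the last joint's range is limited). The gripper opens to 85 mm and grips with 20 to 120 N. Pads are 22 mm wide; open, the fingers measure 114 mm over their backs; the gripper's body (76 mm by 85 mm) begins 54 mm behind the grasp point. The pads swing forward as they close: fully open they stand 13 mm farther back than shut.
Start: joints at [-1.345, 0.264, 1.604, -0, 1.274, -0.037], TCP at [0.175, -0.652, 0.231] pointing down, gripper open.
Joint ranges: [-2.63, 2.63], [-0.94, 2.18], [0.31, 2.57], [-1.31, 4.45], [0, 2.66], [-2.55, 2.55]. Speed limits (rad/s): [2.57, 2.57, 3.14, 3.14, 3.14, 3.14].

## Interface

Orientations are given as a rotation vector (axis times angle).
In Python, from workcell import bot, viewer, finish_job gives the robot as it stands (bot), with the cameras (viewer) and the job as plain functions.
- The arm moves only by the tool tcp_steps, called after "Call:" as a command line: name --argument value ..., lists and objects as JSON in quotes. Schema: {"type":"object","properties":{"deltas":{"type":"array","items":{"type":"array","prefixItems":[{"type":"array","items":{"type":"number"},"minItems":3,"maxItems":3},{"type":"number"}],"minItems":2,"maxItems":2},"minItems":1,"maxItems":5},"aperture":{"type":"number"},"force":{"type":"number"},"only":{"type":"string"},"quiet":{"type":"boolean"},"lines":{"type":"string"}},"required":["deltas"],"additionalProperties":false}. deltas is a list of rows, 1 to 5 of them, each written [[dx, dy, dz], turn]: dx, dy, dz in m, then a turn about the tool's z in rad; each row shifts and turns the commanded pose from where the row before left it, along the tool's axes as they then stand; what a row does not reach is not made up. A row lasts 1/8 s, in which the tool goes at most 0.0625 m and 0.188 rad, less where a joint would pass 70% of its speed; a pose out of reach is approached as far as the arm can. aperture is the opening from 0.0 (shut) to 1.0 (fully open), set as the call begins (left out keeps the last). The fingers move at their own pace and stop on an object; force is the grip in N (left out, the last holds). Time passes only in rows, so rows that do not move let the fingers close. The tool returns the time, the measured TCP pose, the force, the opening and the grip force at its end. only (a regular expression) keeps the lines of the reply that match it, lines (a string "A,B") keeps lines A to B, and quiet returns only ok. Input that does not fit is refused with a message, and nothing moves.
- bot.read_state(): the state, without advancing time (a new reading comes with each control period).
- viewer.read_camera(name): name is "side" or "top" or "wrist"; returns the picture (384x512x3 uint8, red, green, blue); there is no depth.
- viewer.camera_info(name): a dict with "intrinsics" (3x3 intrinsics, pixels), "extrinsics" (4x4, takes a point from camera to world coordinates). Camera axes: x right, y down, z forward; pixel columns grow to the right and rows downward; lengths in m; the calibration is good to about 2 mm. A picture is of the moment at which its call begins: read the wrist's pose just before it. camera_info takes no time and is no camera call; for the wrist camera it gives the pose at the moment of the call.
- finish_job(): hands the job in; it is judged then, once.
The state is a dict: "time": time; "q": joint angles; "joint_vel": joint speeds; "joint_torque": joint torques, N m; "tool_pos": TCP position; "tcp_rot": TCP orientation; "wrist_force": force on the tool from outside, world axes, zero at the start; "torque": the same for the moment, N m; "width": opening from 0.0 (shut) to 1.0 (fully open); "grip_force": force on a finger pad.
Only numpy, scipy, OpenCV 4.12 (cv2) and the standard library are available. Lean on these libraries where they do the work, as an engineer would, in place of code of your own. Each camera call takes 0.05 s, during which the arm holds its last target. There are 200 camera calls.

## Task

Put the single culture flask that lies near you on the bench into the low clamping frame, in the empty place between the two flasks already there: cap towards you like theirs and its base fully home against the back rail. Then slide the clamp bar up until the three flasks stand snug, side against side, without squeezing them hard. The flasks are full of medium, so keep them flat on the bench all the time: slide them, never lift or tip them, and leave the other things where they are.

Things in the scene. Friction and masses are not known exactly. Their poses are not given: they have to be found in the camera images.
- flask: the flask to add: clear culture flask with pink medium, 129 x 68 x 37 mm over all, 0.1 to 0.2 kg, lying flat on its broad face, cap roughly towards the robot. Origin: middle of its length, on the underside; own x runs along it towards the cap, z up. Its body is a flat box from x = -65 mm (the base end, corners rounded by 6 mm) to +15 mm, 68 mm wide, 32 mm high, with upright sides
- flask_left: the left flask of the row (larger y): the same kind of flask with the same axes, loose, base at the back rail, cap towards the robot. Of every flask: from x = +15 to +40 mm the shoulders taper to 30 mm wide; neck and cap, a leaning cylinder 30 mm in diameter, go on to +65 mm and stand 4 to 37 mm above the bench
- flask_right: the right flask of the row (smaller y): the same kind of flask with the same axes, loose, base at the back rail, cap towards the robot, beside the side stop
- frame: aluminium clamping frame, fixed, without a floor (flasks lie on the bench itself), open towards the robot. Origin: bench level, on the inner face of the back rail near its right end; own x points away from the robot, y left along the rail. Back rail: inner face x = 0, y = -30 to 300 mm, 26 mm high. Flasks go in front of it (x < 0), between the side stop on the right and the clamp bar on the left
- rail_middle (a point): point on the inner face of the back rail, 13 mm up, at frame y = 110 mm. A flask that is home has its origin 65 mm in front of the rail (frame x = -65 mm). The side stop at the right end, a fixed cheek like the clamp bar, has its inner face somewhere from frame y = -8 to 10 mm: it is not reported. At first there are 80 to 90 mm between the two flasks of the row
- clamp_bar (a joint): sliding clamp bar at the left end of the row: 0 = wide open, grows in m as it moves right, towards the side stop, up to 0.060; its inner face is at frame y = 246 mm minus this value. It starts at 0 to 8 mm. A brake holds it with 6 N against motion either way and so keeps the row pressed together after the push; no spring. The row is tight somewhere from 32 to 50 mm
- bar_inner (a point): middle of the clamp bar's inner face (rubber, upright), 15 mm above the bench, 45 mm in front of the back rail
- bar_outer (a point): middle of the clamp bar's outer face, 12 mm straight behind bar_inner (the bar is 107 mm long along the frame's x, its top 25 mm above the bench with 3 mm of air below): the place to push it. Nearer than 15 mm to the rail its carriage and a small black knob stand up to 53 mm high.
- beaker: bystander: glass beaker, 61 mm in diameter, 80 mm high, at the front left; origin under its middle
- timer: bystander: flat lab timer, 68 x 62 x 18 mm, at the front right; origin under its middle

How it is judged:
On the way:
1. the flask is home against the back rail, between the other two, cap towards the robot (x of flask in the frame of frame between -0.0685 and -0.055 m and y of flask in the frame of flask_right below -0.06 m and y of flask_left in the frame of flask below -0.06 m and angle between the x axis of flask and the x axis of frame, either way round below 0.25 rad), for 0.2 s.
At the end, for the whole second after the job is handed in: all three flasks lie flat at rest, bases against the back rail (the added one within 4 mm, neighbours within 5 mm), the added one in the middle, parallel to the frame within 0.05 rad; side against side (gaps under 3.5 mm) up to the clamp bar, pressed together with 1.5 N or more (x of flask in the frame of frame above -0.0685 m and x of each of flask_left, flask_right in the frame of frame above -0.0695 m and y of flask in the frame of flask_right between -0.0715 and -0.06 m and y of flask_left in the frame of flask between -0.0715 and -0.06 m and contact force between flask and flask_left above 1.5 N and contact force between flask and flask_right above 1.5 N and y of bar_inner in the frame of flask_left above -0.0375 m and x of flask in the frame of flask_right between -0.005 and 0.005 m and angle between the x axis of flask and the x axis of frame, either way round below 0.05 rad and angle between each of flask, flask_left, flask_right's own z axis and vertical below 0.06 rad and linear speed of flask below 0.02 m/s); the robot touches nothing.
It fails at once if a flask is lifted or tipped instead of kept flat on the bench (angle between any of flask, flask_left, flask_right's own z axis and vertical above 0.15 rad or height (world z) of any of flask, flask_left, flask_right above 0.012 m).
It fails at once if the flasks are squeezed hard against each other (over 25 N) (contact force between flask and flask_left above 25 N or contact force between flask and flask_right above 25 N).
It fails at once if a bystander is knocked out of its place (over 30 mm) (distance of any of beaker, timer from where it was at the start of the episode above 0.03 m).
It also fails if it takes over 64 s, if anything falls off the work surface, if the arm or the gripper's body presses on something with over 40 N, if the wrist force passes 120 N, or if a joint passes its speed limit or range.

## Working session

There is one attempt and no reset: what is moved stays moved. The work goes in short steps, Python scripts to look and compute and a tool call to move; the robot and the scene stay as the last step left them, time stands still between calls to the robot, and variables do not carry over. Pictures are saved under pics/ and viewed, at most 10 in all, crops included, and the job is handed in when it is done.

```bash
ls; mkdir -p pics; python3 - <<'E'
from workcell import bot, viewer, finish_job
import cv2,numpy as np
s=bot.read_state();print(s['time'],s['tool_pos'],s['tcp_rot'],bot.hold_point_z,s['width'])
for n in('top','side'):
    im=viewer.read_camera(n);cv2.imwrite(f'pics/{n}0.png',im[:,:,::-1]);i=viewer.camera_info(n);print(n,np.round(i['intrinsics'],1).tolist(),np.round(i['extrinsics'],4).tolist())
E
```

```text
pics
workcell.py
0.0 [ 0.17518397 -0.6510955   0.22994334] [-3.11225781e+00 -4.11294629e-01  3.07458457e-04] 0.0187 0.9979765475496788
top [[478.4, 0.0, 254.6], [0.0, 478.4, 186.2], [0.0, 0.0, 1.0]] [[-0.0078, -0.9816, 0.191, 0.3211], [-1.0, 0.0073, -0.0034, 0.0682], [0.0019, -0.191, -0.9816, 1.1203], [0.0, 0.0, 0.0, 1.0]]
side [[397.5, 0.0, 255.7], [0.0, 397.5, 190.5], [0.0, 0.0, 1.0]] [[-0.9461, 0.216, -0.2414, 0.8103], [0.3236, 0.6005, -0.7312, 0.799], [-0.013, -0.7699, -0.6381, 0.7254], [0.0, 0.0, 0.0, 1.0]]
```

View pics/top0.png

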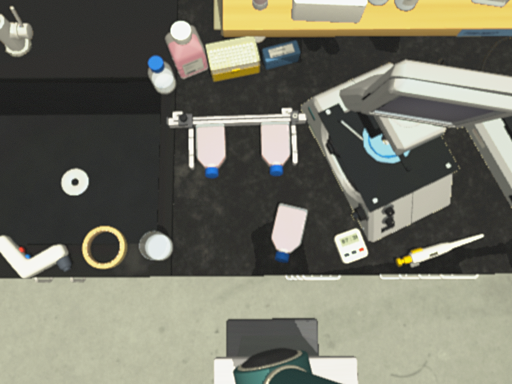

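View pics/side0.png

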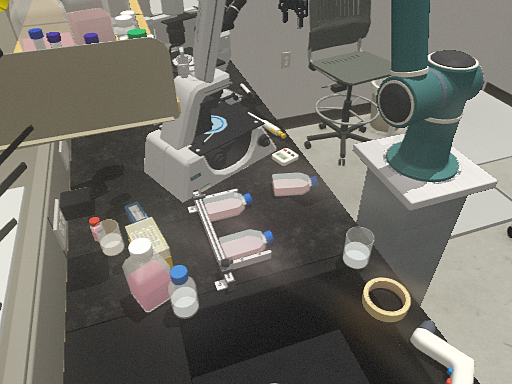

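Top view: row flasks at about (210,145) and (275,145), clamp bar near column 191, side stop near 295, rail along row ~120. The loose flask is at (288,230), the beaker at (156,245) and the timer at (351,246). I'll enlarge the working area.

```bash
cat > h.py <<'E'
from workcell import bot, viewer, finish_job
import cv2,numpy as np
def grab(n,name=None):
    i=viewer.camera_info(n);im=viewer.read_camera(n)
    if name: cv2.imwrite(f'pics/{name}.png',im[:,:,::-1])
    return im,i
def ray(i,uv,z):
    K=np.array(i['intrinsics']);T=np.array(i['extrinsics'])
    uv=np.atleast_2d(uv).astype(float)
    d=(T[:3,:3]@np.linalg.inv(K)@np.c_[uv,np.ones(len(uv))].T).T
    return T[:3,3]+d*((z-T[2,3])/d[:,2])[:,None]
E
python3 - <<'E'
from h import *
im=cv2.imread('pics/top0.png');c=im[95:275,150:350]
cv2.imwrite('pics/c0.png',cv2.resize(c,None,fx=3.3,fy=3.3,interpolation=cv2.INTER_CUBIC))
i=viewer.camera_info('top');hsv=cv2.cvtColor(im,cv2.COLOR_BGR2HSV)
b=cv2.inRange(hsv,(100,120,60),(125,255,255));
n,l,st,ce=cv2.connectedComponentsWithStats(b)
for k in range(1,n):
    if st[k,4]>25: print('blue',st[k],ce[k].round(1),ray(i,ce[k],.02)[0].round(4))
body=cv2.inRange(hsv,(150,12,120),(180,90,255))|cv2.inRange(hsv,(0,12,120),(12,90,255))
n,l,st,ce=cv2.connectedComponentsWithStats(body)
for k in range(1,n):
    if st[k,4]>300 and st[k,1]>90:
        p=np.argwhere(l==k)[:,::-1]; print('body',st[k],ce[k].round(1),ray(i,ce[k],.03)[0].round(4))
        w=ray(i,p,.032)[:,:2]; print(cv2.minAreaRect((w*1000).astype(np.float32)))
E
```

```text
blue [147  55  17  17 221] [155.6  62.9] [0.8467 0.3062 0.02  ]
blue [368 135  28  23  73] [378.5 149.8] [ 0.6212 -0.231   0.02  ]
blue [269 165  14  11 135] [275.9 170.1] [0.5735 0.0139 0.02  ]
blue [205 167  14  12 135] [211.3 172.4] [0.5691 0.1661 0.02  ]
blue [275 252  15  11 127] [281.6 257. ] [0.3705 0.0042 0.02  ]
body [ 261  125   29   41 1026] [274.8 143.4] [0.6359 0.016  0.03  ]
((631.8425903320312, 15.711313247680664), (65.94012451171875, 97.71340942382812), 89.5782470703125)
body [198 127  28  41 999] [211.  145.6] [0.6315 0.1666 0.03  ]
((627.9686279296875, 165.3528594970703), (98.05196380615234, 63.318145751953125), 0.845984935760498)
body [ 271  207   35   45 1146] [287.7 227.9] [ 0.4357 -0.0103  0.03  ]
((433.8609619140625, -9.699459075927734), (66.46011352539062, 97.52235412597656), 76.61869812011719)
```

View pics/c0.png

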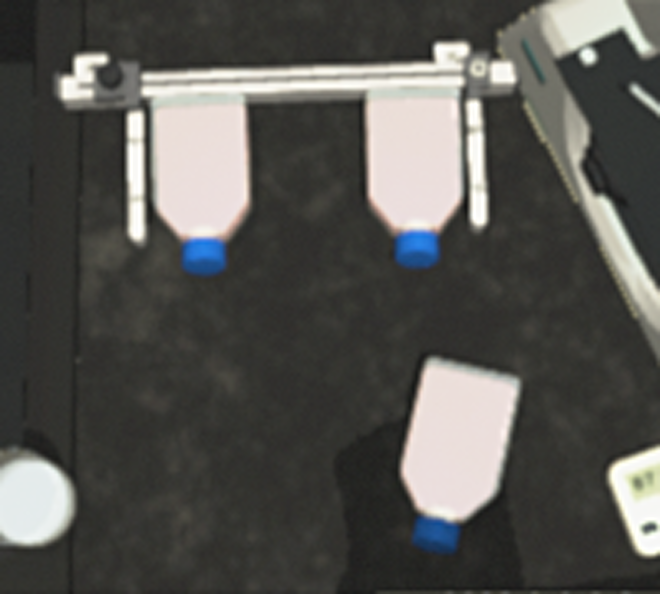

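```bash
cat >> h.py <<'E'
from scipy.spatial.transform import Rotation as Ro
def go(x,y,z,phi=None):
    s=bot.read_state();R=Ro.from_rotvec(s['tcp_rot']).as_matrix();p=s['tool_pos'];f=np.arctan2(R[1,0],R[0,0])
    print('t',round(s['time'],2),'tcp',p.round(4),'phi',f.round(4),'delta tool',(R.T@(np.array([x,y,z])-p)).round(4),'turn',None if phi is None else round(f-phi,4),'F',np.round(s['wrist_force'],1),'w',round(s['width'],3))
E
```

Call:
tcp_steps --deltas '[[[0, 0, 0], 0.163], [[0, 0, 0], 0.163], [[0, 0, 0], 0.162]]' --aperture 1.0 --force 20

```text
time: 0.48
tool_pos: [0.1753, -0.6514, 0.2305]
tcp_rot: [-3.119, 0.361, 0.001]
wrist_force: [-0.6, 0.3, 0.5]
width: 1.002
grip_force: 0.0
```

```bash
python3 -c "
from h import *
go(.3725,.0035,.15,-.225)"
```

```text
t 0.47 tcp [ 0.1753 -0.6514  0.2305] phi -0.2305 delta tool [ 0.0425 -0.6825  0.0813] turn -0.0055 F [-0.6  0.3  0.5] w 1.002
```

Call:
tcp_steps --deltas '[[[0.004, -0.057, 0.006], 0], [[0.004, -0.057, 0.006], 0], [[0.004, -0.057, 0.006], 0], [[0.004, -0.057, 0.006], 0], [[0.004, -0.057, 0.006], 0]]' --quiet true

```text
ok
```

Call:
tcp_steps --deltas '[[[0.004, -0.057, 0.006], 0], [[0.004, -0.057, 0.006], 0], [[0.004, -0.057, 0.006], 0], [[0.004, -0.057, 0.006], 0], [[0.004, -0.057, 0.006], 0]]' --quiet true

```text
ok
```

Call:
tcp_steps --deltas '[[[0.0015, -0.057, 0.01], 0], [[0.001, -0.0555, 0.01], 0], [[0, 0, 0], 0], [[0, 0, 0], 0]]'

```text
time: 2.22
tool_pos: [0.3688, 0.004, 0.151]
tcp_rot: [3.121, -0.35, -0.001]
wrist_force: [0.1, -0.5, 0.2]
width: 1.004
grip_force: 0.0
```

```bash
python3 - <<'E'
from h import *
im,i=grab('wrist','w1')
go(.3725,.0035,.05,-.225)
hsv=cv2.cvtColor(im,cv2.COLOR_RGB2HSV);b=cv2.inRange(hsv,(100,120,60),(125,255,255))
n,l,st,ce=cv2.connectedComponentsWithStats(b)
for k in range(1,n):
    if st[k,4]>300: print(st[k],ce[k],ray(i,ce[k],.03))
E
```

```text
t 2.27 tcp [0.3689 0.0033 0.1512] phi -0.2255 delta tool [ 0.0034 -0.001   0.1012] turn -0.0005 F [ 0.1 -0.9  0.5] w 1.002
[  0   0  40  21 726] [19.72727273  9.04269972] [[0.55878753 0.15957629 0.03      ]]
[240 173  31  19 547] [254.99634369 182.20292505] [[0.3737692  0.00346636 0.03      ]]
```

View pics/w1.png

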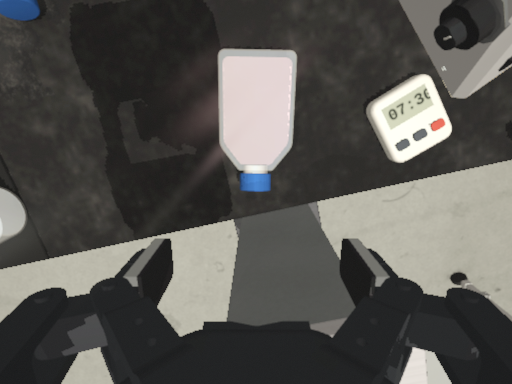

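The wrist view shows the flask lined up with the tool: cap at (255,182), body between columns 219 and 296. I'll go down and grip the cap.

Call:
tcp_steps --deltas '[[[0.007, 0, 0.05], 0], [[0, 0, 0.05], 0], [[0, 0, 0.03], 0], [[0, 0, 0.013], 0], [[0, 0, 0], 0]]'

```text
time: 2.9
tool_pos: [0.3757, 0.0014, 0.0081]
tcp_rot: [3.121, -0.357, -0.002]
wrist_force: [-0.3, 0.4, 0.2]
width: 0.999
grip_force: 0.0
```

```bash
python3 -c "
from h import *
go(.376,.003,.006,-.225)"
```

```text
t 2.9 tcp [0.3757 0.0014 0.0081] phi -0.2276 delta tool [-0.0001 -0.0017  0.0021] turn -0.0026 F [-0.3  0.4  0.2] w 0.999
```

Call:
tcp_steps --deltas '[[[0, -0.0017, 0.001], 0], [[0, 0, 0], 0], [[0, 0, 0], 0], [[0, 0, 0], 0], [[0, 0, 0], 0]]' --aperture 0.0 --force 20 --quiet true

```text
ok
```

Call:
tcp_steps --deltas '[[[0, 0, 0], 0], [[0, 0, 0], 0], [[0, 0, 0], 0]]'

```text
time: 3.9
tool_pos: [0.3771, 0.0041, 0.0082]
tcp_rot: [3.122, -0.352, 0.002]
wrist_force: [-1.7, 0.3, 6.4]
width: 0.37
grip_force: 15.7
```

```bash
python3 -c "
from h import *
go(.423,.086,.007,.027)"
```

```text
t 3.9 tcp [0.3771 0.0041 0.0082] phi -0.2248 delta tool [ 0.0265 -0.0901  0.0013] turn -0.2518 F [-1.7  0.3  6.4] w 0.37
```

Call:
tcp_steps --deltas '[[[0.002, -0.009, -0.0007], 0], [[0.006, -0.02, 0], 0], [[0.0075, -0.025, 0], 0], [[0.0075, -0.025, 0], 0], [[0.0035, -0.011, 0], 0]]'

```text
time: 4.53
tool_pos: [0.423, 0.0871, 0.0081]
tcp_rot: [-3.122, 0.35, -0.001]
wrist_force: [-1.9, -2.3, 3.4]
width: 0.342
grip_force: 31.1
```

Call:
tcp_steps --deltas '[[[0, 0, 0], -0.05], [[0, 0, 0], -0.08], [[0, 0, 0], -0.08], [[0, 0, 0], -0.042], [[0, 0, 0], 0]]'

```text
time: 5.15
tool_pos: [0.4225, 0.0858, 0.0082]
tcp_rot: [3.141, 0.042, 0.001]
wrist_force: [0.5, -0.5, 2.0]
width: 0.341
grip_force: 30.8
```

```bash
python3 - <<'E'
from h import *
im,i=grab('top','t2')
go(.423,.086,.007,.027)
hsv=cv2.cvtColor(im,cv2.COLOR_RGB2HSV)
body=cv2.inRange(hsv,(150,12,120),(180,90,255))|cv2.inRange(hsv,(0,12,120),(12,90,255))
n,l,st,ce=cv2.connectedComponentsWithStats(body)
for k in range(1,n):
    if st[k,4]>300 and st[k,1]>90:
        p=np.argwhere(l==k)[:,::-1]; print('body',st[k],ce[k].round(1),ray(i,ce[k],.03)[0].round(4))
cv2.imwrite('pics/c2.png',cv2.resize(im[95:275,150:350,::-1],None,fx=3.3,fy=3.3,interpolation=cv2.INTER_CUBIC))
E
```

```text
t 5.2 tcp [0.4225 0.0858 0.0082] phi 0.0261 delta tool [ 0.0006 -0.0002  0.0012] turn -0.0009 F [-0.3 -0.5  1.7] w 0.339
body [ 261  125   29   41 1028] [274.7 143.4] [0.636  0.0162 0.03  ]
body [198 127  28  41 998] [211.1 145.6] [0.6317 0.1664 0.03  ]
```

View pics/c2.png

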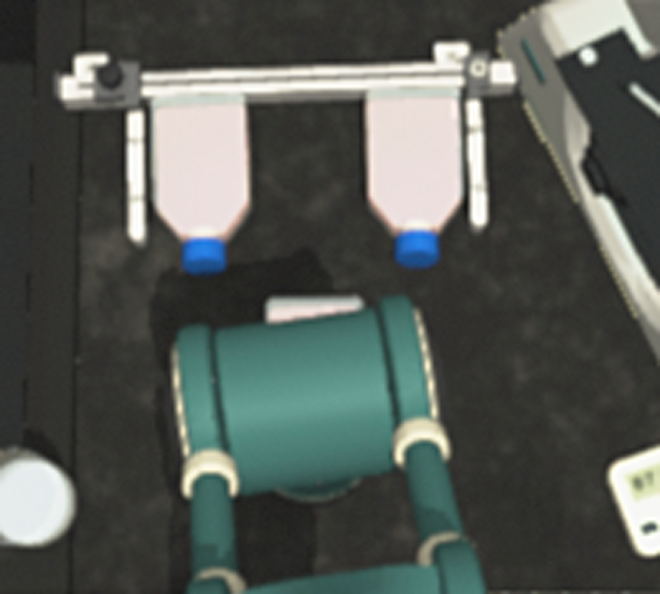

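The base edge shows at crop (266–362, 298), about 1–2 mm right of the gap centre. I'll correct that and slide in.

Call:
tcp_steps --deltas '[[[0.008, -0.0015, 0], 0], [[0.02, 0, 0], 0], [[0.025, 0, 0], 0], [[0.025, 0, 0], 0], [[0.02, 0, 0], 0]]'

```text
time: 5.82
tool_pos: [0.5205, 0.0901, 0.0078]
tcp_rot: [-3.141, -0.041, 0.002]
wrist_force: [-6.5, 0.4, 9.0]
width: 0.342
grip_force: 31.9
```

Call:
tcp_steps --deltas '[[[0.015, 0, 0], 0], [[0.012, 0, 0], 0], [[0.01, 0, 0], 0], [[0.004, 0, 0], 0], [[0, 0, 0], 0]]'

```text
time: 6.45
tool_pos: [0.5611, 0.0911, 0.0078]
tcp_rot: [3.141, 0.042, -0.001]
wrist_force: [-1.5, -0.5, 2.7]
width: 0.339
grip_force: 30.3
```

```bash
python3 - <<'E'
from h import *
im,i=grab('wrist','w3')
go(.574,.09,.007,.027)
E
```

```text
t 6.5 tcp [0.5611 0.0911 0.0079] phi 0.0266 delta tool [0.0128 0.0014 0.0009] turn -0.0004 F [-1.   1.   2.4] w 0.339
```

View pics/w3.png

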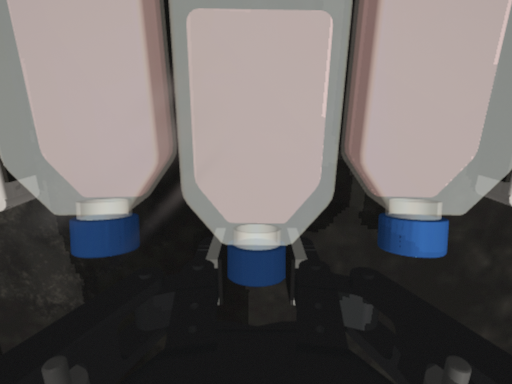

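Flask between its neighbours, cap bottom at row 282 against 254 for theirs, so about 11 mm remain. I'll creep in.

Call:
tcp_steps --deltas '[[[0.003, 0.001, 0], 0], [[0.003, 0, 0], 0], [[0.003, 0, 0], 0], [[0.0015, 0, 0], 0], [[0, 0, 0], 0]]'

```text
time: 7.12
tool_pos: [0.5722, 0.0904, 0.0079]
tcp_rot: [-3.141, -0.042, -0.001]
wrist_force: [-0.8, -0.5, 0.6]
width: 0.339
grip_force: 30.2
```

Call:
tcp_steps --deltas '[[[0.0015, 0, 0], 0], [[0.001, 0, 0], 0], [[0, 0, 0], 0]]'

```text
time: 7.5
tool_pos: [0.5746, 0.0904, 0.0079]
tcp_rot: [-3.141, -0.042, -0.001]
wrist_force: [-1.1, 0.1, 1.4]
width: 0.333
grip_force: 30.1
```

Call:
tcp_steps --deltas '[[[0.001, 0, 0], 0], [[0.001, 0, 0], 0], [[0, 0, 0], 0]]' --only "pos|force"

```text
tool_pos: [0.5766, 0.0905, 0.0079]
wrist_force: [1.0, -0.5, 0.8]
grip_force: 30.0
```

Call:
tcp_steps --deltas '[[[0.001, 0, 0], 0], [[0.001, 0, 0], 0], [[0, 0, 0], 0]]' --only "pos|force"

```text
tool_pos: [0.5774, 0.0905, 0.0079]
wrist_force: [-5.2, -0.2, 4.1]
grip_force: 31.0
```

```bash
python3 - <<'E'
from h import *
im,i=grab('wrist','w4')
hsv=cv2.cvtColor(im,cv2.COLOR_RGB2HSV);b=cv2.inRange(hsv,(100,120,60),(125,255,255))
n,l,st,ce=cv2.connectedComponentsWithStats(b)
for k in range(1,n):
    if st[k,4]>300: print(st[k],ce[k].round(1))
E
```

```text
[  73  243   66   47 2136] [103.9 267.2]
[ 375  244   66   46 2158] [409.3 267.6]
[ 228  246   57   41 2015] [256.1 266.3]
```

Call:
tcp_steps --deltas '[[[0.001, 0, 0], 0], [[0, 0, 0], 0], [[0, 0, 0], 0]]' --only "pos|force"

```text
tool_pos: [0.5774, 0.0905, 0.0078]
wrist_force: [-8.8, 0.2, 6.3]
grip_force: 31.6
```

Call:
tcp_steps --deltas '[[[-0.0015, 0, 0], 0], [[0, 0, 0], 0], [[0, 0, 0], 0], [[0, 0, 0], 0]]' --aperture 0.75 --only "pos|width|force"

```text
tool_pos: [0.5782, 0.0906, 0.0081]
wrist_force: [0.7, -0.0, -0.2]
width: 0.747
grip_force: 0.0
```

Call:
tcp_steps --deltas '[[[0, 0, -0.01], 0], [[0, 0, -0.04], 0], [[0, 0, -0.05], 0], [[0, 0, -0.05], 0], [[0, 0, 0], 0]]' --aperture 0

```text
time: 9.8
tool_pos: [0.5821, 0.091, 0.1648]
tcp_rot: [-3.14, -0.042, -0.019]
wrist_force: [1.0, 0.6, -0.4]
width: 0.001
grip_force: 0.0
```

```bash
python3 - <<'E'
from h import *
go(.6,.22,.15)
im,i=grab('wrist','w5');im,i=grab('side','s5')
E
```

```text
t 9.8 tcp [0.5821 0.091  0.1648] phi 0.0268 delta tool [ 0.0212 -0.1284  0.0152] turn None F [ 1.   0.6 -0.4] w 0.001
```

View pics/w5.png

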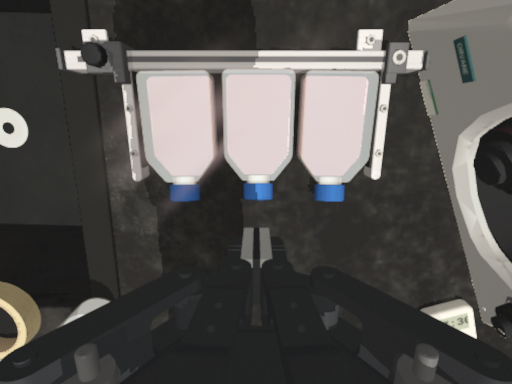

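All three flasks are in line, caps at rows 190–192. The bar's top runs from (128,84) to (137,180), with its knob at (93,53).

```bash
python3 - <<'E'
from h import *
i=viewer.camera_info('wrist')
im=cv2.imread('pics/w5.png');g=cv2.cvtColor(im,cv2.COLOR_BGR2GRAY)
for r in (95,110,120,135,150,165): print(r,g[r,115:150].tolist())
for uv in [(124,90),(130,165),(137,180),(130,70),(380,70),(124,120)]: print(uv,ray(i,uv,.025)[0].round(4))
j=viewer.camera_info('top')
print(ray(j,[(150+128/3.3,95+112/3.3),(150+131/3.3,95+240/3.3),(150+145/3.3,95+98/3.3)],.025).round(4))
E
```

```text
95 [54, 54, 54, 54, 52, 51, 50, 88, 197, 233, 235, 214, 175, 174, 173, 175, 171, 156, 120, 69, 52, 49, 72, 145, 177, 179, 178, 179, 179, 179, 179, 179, 191, 206, 212]
110 [55, 55, 57, 58, 57, 61, 61, 63, 65, 126, 196, 193, 140, 136, 143, 147, 136, 142, 159, 149, 116, 92, 93, 92, 111, 156, 178, 179, 179, 180, 181, 181, 181, 181, 197]
120 [67, 68, 70, 71, 73, 76, 79, 80, 82, 83, 117, 198, 228, 230, 232, 212, 173, 173, 176, 171, 153, 121, 95, 93, 91, 102, 152, 178, 180, 180, 180, 180, 180, 180, 180]
135 [76, 77, 77, 77, 77, 77, 76, 77, 78, 78, 78, 78, 132, 207, 234, 235, 214, 174, 172, 174, 176, 167, 136, 89, 71, 70, 68, 109, 158, 178, 179, 179, 180, 180, 180]
150 [65, 65, 67, 69, 73, 75, 74, 74, 75, 77, 78, 79, 81, 84, 177, 218, 201, 162, 160, 156, 152, 164, 171, 156, 126, 96, 90, 90, 91, 142, 174, 178, 179, 180, 180]
165 [73, 74, 77, 79, 78, 78, 79, 80, 82, 84, 88, 91, 95, 95, 93, 97, 186, 200, 169, 170, 169, 168, 168, 171, 167, 146, 110, 79, 78, 75, 74, 73, 81, 80, 81]
(124, 90) [0.6648 0.2153 0.025 ]
(130, 165) [0.5945 0.2161 0.025 ]
(137, 180) [0.5793 0.2105 0.025 ]
(130, 70) [0.6822 0.2081 0.025 ]
(380, 70) [ 0.6887 -0.0195  0.025 ]
(124, 120) [0.6378 0.2179 0.025 ]
[[0.6747 0.2205 0.025 ]
 [0.5796 0.2166 0.025 ]
 [0.6852 0.2084 0.025 ]]
```

Call:
tcp_steps --deltas '[[[0.019, -0.05, 0], 0], [[0.02, -0.06, 0], 0], [[0.02, -0.045, 0], 0], [[0, 0, 0], 0]]' --quiet true

```text
ok
```

```bash
python3 -c "
from h import *
go(.6365,.250,.01,.0268)"
```

```text
t 10.4 tcp [0.6317 0.2492 0.1553] phi 0.0304 delta tool [ 0.0053 -0.0007  0.1453] turn 0.0036 F [-0.4  0.1 -0.7] w 0.004
```

Call:
tcp_steps --deltas '[[[0.005, -0.001, 0.04], 0], [[0, 0, 0.045], 0], [[0, 0, 0.04], 0], [[0, 0, 0.018], 0], [[0, 0, 0], 0]]'

```text
time: 11.02
tool_pos: [0.6353, 0.2461, 0.0127]
tcp_rot: [3.14, 0.041, -0.007]
wrist_force: [0.2, 0.6, 0.4]
width: -0.006
grip_force: 0.0
```

```bash
python3 -c "
from h import *
im,i=grab('wrist','w6')
go(.6365,.250,.01,.0268)"
```

```text
t 11.07 tcp [0.637  0.2468 0.0148] phi 0.0263 delta tool [-0.0004 -0.0032  0.0048] turn -0.0005 F [0. 0. 1.] w 0.004
```

View pics/w6.png

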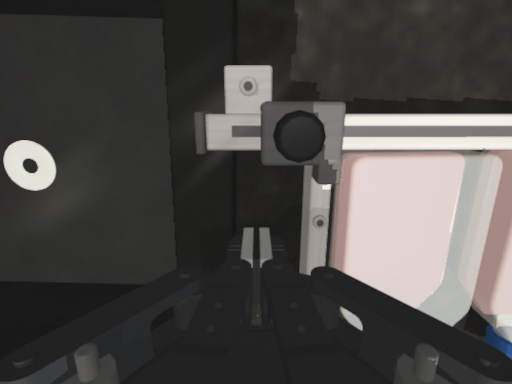

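Fingertips at about (257,245), bar outer edge at column 302. I'll lower 4 mm and push.

Call:
tcp_steps --deltas '[[[0, 0.004, 0.004], 0], [[0, 0.004, 0], 0], [[0, 0.004, 0], 0], [[0, 0.003, 0], 0]]' --only "pos|wrist"

```text
tool_pos: [0.6383, 0.2333, 0.0119]
wrist_force: [-1.3, 6.2, 1.3]
```

Call:
tcp_steps --deltas '[[[0, 0.003, 0], 0], [[0, 0.003, 0], 0], [[0, 0.003, 0], 0], [[0, 0.003, 0], 0]]' --only "pos|wrist"

```text
tool_pos: [0.6386, 0.2227, 0.0119]
wrist_force: [-0.5, 7.6, 0.9]
```

Call:
tcp_steps --deltas '[[[0, 0.003, 0], 0], [[0, 0.003, 0], 0], [[0, 0.003, 0], 0]]' --only "pos|wrist"

```text
tool_pos: [0.6387, 0.214, 0.0119]
wrist_force: [-1.0, 8.7, -0.2]
```

Call:
tcp_steps --deltas '[[[0, 0.002, 0], 0], [[0, 0.002, 0], 0]]' --only "pos|wrist"

```text
tool_pos: [0.6389, 0.2101, 0.0119]
wrist_force: [-0.4, 8.1, 0.2]
```

Call:
tcp_steps --deltas '[[[0, 0.002, 0], 0], [[0, 0.002, 0], 0]]' --only "pos|wrist"

```text
tool_pos: [0.639, 0.2066, 0.0119]
wrist_force: [-1.1, 13.2, 0.8]
```

Call:
tcp_steps --deltas '[[[0, 0.002, 0], 0]]' --only "pos|wrist"

```text
tool_pos: [0.639, 0.2063, 0.012]
wrist_force: [-1.0, 18.2, -0.9]
```

```bash
python3 - <<'E'
from h import *
im,i=grab('top','t7')
cv2.imwrite('pics/c7.png',cv2.resize(im[95:215,170:320,::-1],None,fx=4,fy=4,interpolation=cv2.INTER_CUBIC))
E
```

```text
(no output)
```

View pics/c7.png

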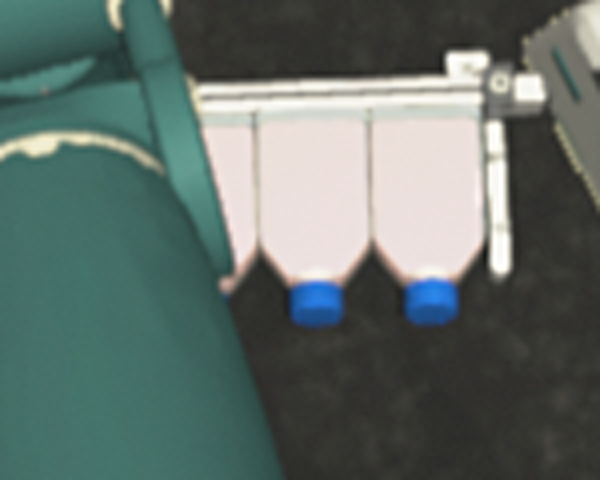

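The row is tight: seams at columns 255 and 370, right flask at its stop, force jumped to 18 N. I'll back off and verify.

Call:
tcp_steps --deltas '[[[0, -0.005, 0], 0], [[0, -0.015, 0], 0], [[0, -0.01, 0], 0], [[0, 0, -0.05], 0], [[0, 0, -0.06], 0]]' --quiet true

```text
ok
```

Call:
tcp_steps --deltas '[[[-0.04, 0.03, -0.03], 0], [[-0.05, 0.05, -0.01], 0], [[-0.02, 0.05, 0], 0], [[0, 0, 0], 0], [[0, 0, 0], 0]]'

```text
time: 14.38
tool_pos: [0.5377, 0.1051, 0.16]
tcp_rot: [-3.141, -0.041, -0.001]
wrist_force: [-0.4, 0.3, 0.3]
width: -0.003
grip_force: 0.0
```

```bash
python3 - <<'E'
from h import *
go(.58,.09,.16)
im,i=grab('wrist','w8')
E
```

```text
t 14.38 tcp [0.5377 0.1051 0.16  ] phi 0.0259 delta tool [0.0418 0.0162 0.    ] turn None F [-0.4  0.3  0.3] w -0.003
```

View pics/w8.png

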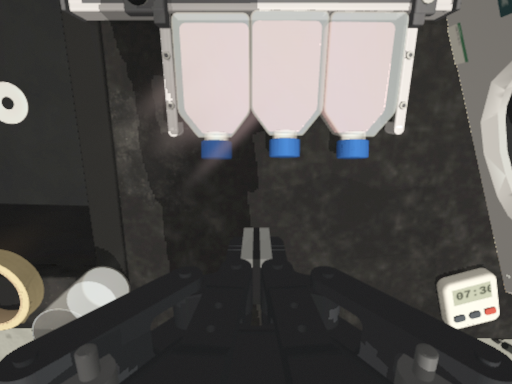

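```bash
python3 - <<'E'
from h import *
i=viewer.camera_info('wrist');R=Ro.from_rotvec(bot.read_state()['tcp_rot']).as_matrix()
im=cv2.imread('pics/w8.png');hsv=cv2.cvtColor(im,cv2.COLOR_BGR2HSV);b=cv2.inRange(hsv,(100,120,60),(125,255,255))
n,l,st,ce=cv2.connectedComponentsWithStats(b)
for k in range(1,n):
    if st[k,4]>200: print(st[k],(ray(i,ce[k],.03)@R[:,:2]).round(4))
g=cv2.cvtColor(im,cv2.COLOR_BGR2GRAY)
for c in(210,285,360):print(c,g[0:30,c].tolist())
E
```

```text
[269 139  31  19 581] [[ 0.5776 -0.064 ]]
[336 139  33  20 610] [[0.5767 0.0017]]
[201 141  20  17 240] [[ 0.5775 -0.1369]]
210 [85, 85, 94, 150, 170, 170, 172, 174, 175, 166, 148, 121, 166, 194, 201, 202, 202, 202, 202, 199, 187, 179, 191, 209, 216, 215, 215, 215, 215, 215]
285 [130, 129, 171, 218, 232, 233, 234, 236, 240, 231, 213, 203, 201, 201, 201, 200, 201, 201, 201, 198, 206, 214, 216, 215, 215, 215, 215, 215, 215, 215]
360 [125, 126, 161, 216, 231, 231, 231, 234, 237, 230, 188, 174, 195, 201, 201, 201, 201, 201, 201, 195, 185, 187, 208, 216, 215, 216, 215, 216, 216, 216]
```

```bash
python3 -c "
from workcell import bot, viewer, finish_job
print(finish_job())"
```

```text
the job is handed in; nothing more can be done
None
```

I handed the job in at about 14 s: the flask is home against the back rail between the other two, and the clamp bar was pushed up until the row was tight (18 N peak at the wrist). The last picture shows the three flasks side by side and level to about 1 mm; no verdict came back.

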